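Make the high-voltage test box safe and take off its combination padlock

TASK

Make the high-voltage test box safe and unlock it: press the big mushroom stop button right down, then hold the middle button (discharge) right down for about two seconds, and leave the shrouded start button alone. Then turn the padlock's dial, feeling for the clicks, until its pointer rests in the fourth notch clockwise from the long index mark, pull the shackle open against the staple, and take the lock off the staple. Finish while holding the open lock up in the gripper, dial upwards, still, at least 15 cm above the box lid; do not put it down, and do not disturb the things lying about.

Things in the scene. Friction and masses are not known exactly. Their poses are not given: they have to be found in the camera images.
- test_box: Grey sheet-steel high-voltage test box, fixed, 200 (x) x 270 (y) x 78 mm high. Origin: centre of its underside; z up, -x its front (faces the robot), +y its left. The hinged grey lid covers the right part (y below +58 mm), its flat top 78 mm above the origin. The control panel on the left, level with it, has three buttons in a row along x at y = +98 mm: stop, discharge, start from front to back.
- stop_top (a point): Top centre of the stop button: black mushroom head 36 mm across, the front one of the row (box x = -62 mm), 29 mm above the lid when up. Pressed straight down.
- stop (a joint): Travel of the stop button in m: 0 up, 0.006 fully down; counts as pressed beyond 0.0045. Spring, about 5 N fully down, returns by itself.
- discharge_top (a point): Top centre of the discharge button: flat black cap 20 mm across in a dark round housing 36 mm across and 12 mm high, the middle one of the row (box x = -2 mm), cap top 22 mm above the lid when up. Pressed straight down.
- discharge (a joint): Travel of the discharge button in m: 0 up, 0.006 fully down; counts as pressed beyond 0.0045. Spring, about 5 N fully down, returns by itself.
- start (a joint): Travel of the start button in m, 0 up, 0.006 down: the back one of the row (box x = +56 mm), inside a round collar 34 mm across and 20 mm high. Never to be pressed.
- padlock: Laminated steel padlock lying flat and loose on the lid, 0.5 kg. Case 48 (x) x 56 (y) x 24 mm high, to be gripped across its 56 mm. Origin: centre of its underside; z up through the dial, +x towards the shackle and the box's back. U shackle of 9 mm round steel, axis 12 mm above the underside: toe leg at y = -19 mm (the right one, through the staple), heel leg at y = +19 mm (never leaves the case).
- dial_top (a point): Top centre of the dial's grip, on the dial axis at the case centre, 42.5 mm above the padlock's underside. Grip: black fluted round knob 25 mm across and 15 mm high on a 37 mm skirt whose top is 27.5 mm above the underside. A white line on knob and skirt is the pointer. While the dial is turned, the staple round the toe leg keeps the case from turning with it (play up to 12 degrees).
- dial (a joint): Dial angle in rad relative to the case, growing clockwise seen from above: 0 = pointer at the long index mark, which lies towards the shackle (lock's +x). 12 notches, one every 0.5236 rad, with a spring ball (about 0.03 N m to leave a notch; it pulls into the nearest). The lock opens only in the fourth notch, 2.094 +-0.17 rad. Starts between -0.2 and 1.3 rad.
- shackle (a joint): How far the shackle is drawn out of the case in m: 0 closed, 0.026 fully out. Blocked within 3 mm unless the dial is in the fourth notch; then it slides with about 4 N of friction and stays where it is left. Pulling the case in its own -x (after up to 25 mm of slack) catches the bow on the staple and draws the shackle out.
- staple (a point): The steel eye standing through the lid: 6 mm round bar, two posts 23 mm apart along the box's y (17 mm clear between them) and a top bar, underside 24 mm and top 30 mm above the lid. This point lies midway between the posts, 12 mm above the lid. The toe leg runs through it; it stands 27 (at the case) to 50 mm (in the bow) ahead (+x) of the closed padlock's origin.
- toe_tip (a point): Free end of the toe leg, on its centre line: 8 mm inside the case when closed (16 mm ahead of the padlock's origin), 42 mm when fully out, an 18 mm gap to the case front (24 mm). To take the lock off: case square to the box, leg midway between the posts (rubbing pushes the shackle in), case back +x until the staple stands in the gap (33 +-4 mm ahead of the origin), lift straight up.
- shackle_bow (a point): Centre of the shackle's bow (9 mm round bar), on the padlock's centre line, 12 mm above its underside, 61 mm ahead of the padlock's origin when closed.
- inline_fuse: Bystander: black moulded fuse, 11 x 42 x 10 mm, lying on the lid's back right corner.
- screwdriver: Bystander: black screwdriver, 199 mm, on the bench left of the box.
- battery_9v: Bystander: block battery 26 x 49 x 17 mm, right front.
- multimeter: Bystander: multimeter 88 x 197 x 47 mm, right of the box.
- banana_yellow: Bystander: banana plug 10 x 52 mm, right front.
- tape_roll: Bystander: tape roll, 62 mm, 19 mm high, left front.

How it is judged:
On the way, in this order (a step that is already met when the one before it is completed fails the run):
1. the stop button is pressed right down (value of joint stop above 0.0045 m), for 0.1 s.
2. with the stop button up again, the discharge button is held right down for at least 1.2 seconds (value of joint discharge above 0.0045 m and value of joint stop below 0.002 m), for 1.2 s.
3. the dial rests in the fourth notch, shackle still closed (value of joint dial between 1.924 and 2.264 rad and value of joint shackle below 0.004 m), for 0.2 s.
4. the shackle is drawn out while the lock still lies on the lid round the staple (value of joint shackle above 0.023 m and z of padlock in the frame of test_box below 0.095 m), for 0.1 s.
At the end, for the whole second after the job is handed in: The gripper holds the padlock (finger force over 1 N) still (under 0.03 m/s), dial up within 0.4 rad, its underside at least 130 mm above the lid and touching nothing of the box, shackle at least 20 mm out; stop and discharge are up again (z of padlock in the frame of test_box above 0.208 m and value of joint shackle above 0.02 m and angle between padlock's own z axis and vertical below 0.4 rad and linear speed of padlock below 0.03 m/s and contact force between the fingers and padlock above 1 N and contact force between padlock and test_box below 0.1 N and value of joint each of stop, discharge below 0.002 m); the arm keeps its last pose, push and grip.
It fails at once if the start button is pressed (value of joint start above 0.003 m).
It fails at once if a thing lying about is moved by more than 30 mm (distance of any of inline_fuse, screwdriver, battery_9v, multimeter, banana_yellow, tape_roll from where it was at the start of the episode above 0.03 m).
It also fails if it takes over 64 s, if anything falls off the work surface, if the arm or the gripper's body presses on something with over 40 N, if the wrist force passes 120 N, or if a joint passes its speed limit or range.

ROBOT

A 6-joint arm with a two-finger parallel gripper is mounted at the origin on a cart in front of the work surface, level with it; the furniture and walls round the work are solid. World frame = base frame: x ahead of the robot, y to its left, z up, the work surface at z = 0. Lengths are in m, angles in rad, forces in N, time in s.
With the tool pointing down it reaches from about 0.35 to 0.975 m from the base axis. Payload 7.1 kg.
Tool frame: the origin (TCP) lies on the centre line of the jaws, within the pads' length; the fingertips stand 19 mm ahead of it and the grasp point (between the pads) is the TCP; z points along the fingers, y is the line along which they close (so a half turn about z gives the same grasp; the last joint's range is limited). The gripper opens to 88 mm and grips with 3 to 60 N. Pads are 20 mm wide; open, the fingers measure 115 mm over their backs; the gripper's body (75 mm by 178 mm) begins 61 mm behind the grasp point.
Start: joints at [1.082, 0.423, 1.63, -0, 1.089, -0.019], TCP at [0.283, 0.557, 0.242] pointing down, gripper open.
Joint ranges: [-3, 3], [-0.9, 2.11], [0.09, 2.58], [-1.31, 4.45], [0.11, 2.69], [-2.54, 2.54]. Speed limits (rad/s): [2.39, 2.39, 3.01, 3.14, 3.14, 3.14].

INTERFACE

Orientations are given as a unit quaternion [w, x, y, z].
In Python, from bench import manip gives the robot as it stands.
- The arm moves only by the tool drive_tool, never from a script. Its argument "moves" is a list of rows, each an object of numbers: "claw": the finger opening in mm, from 0 to 87.8; "tx", "ty", "tz": the shift along the tool's x, y, z in mm; "twist": the turn about the tool's z in rad. A call has exactly 10 rows; each row shifts and turns the commanded pose from where the row before left it, along the tool's axes as they then stand; what a row does not reach is not made up. A row lasts 1/10 s, in which the tool goes at most 50 mm and 8.59 degrees, less where a joint would pass 70% of its speed; a pose out of reach is approached as far as the arm can. A call with a gripper value outside its range is refused whole. The fingers move at their own pace and stop on an object; "force" is the grip in N (left out, the last holds). Time passes only in rows, so rows that do not move let the fingers close, or fill a call up. It gives the time, the measured TCP pose, the force, the opening and the grip force at its end, in the units of the state.
- manip.sense(): the state, without advancing time (a new reading comes with each control period).
- manip.get_image(name): name is "scene" or "side" or "wrist"; returns the picture (480x640x3 uint8, red, green, blue); there is no depth.
- manip.camera_model(name): a dict with "camera_matrix" (3x3 intrinsics, pixels), "extrinsics" (4x4, takes a point from camera to world coordinates); the wrist camera has in their place "hand_eye" (4x4, takes a point from camera to tool coordinates, whose origin is the TCP and whose axes are the flange's). Camera axes: x right, y up, looking along -z (the intrinsics and any distortion apply to the point x, -y, -z); pixel columns grow to the right and rows downward; lengths in m; the calibration is good to about 2 mm. A picture is of the moment at which its call begins: read the wrist's pose just before it. camera_model takes no time and is no camera call.
- manip.job_done(): hands the job in; it is judged then, once.
The state is a dict: "time_s": time; "joints": joint angles; "joint_velocities": joint speeds; "joint_efforts": joint torques, N m; "eef_pos": TCP position; "orientation": TCP orientation; "ft_force": force on the tool from outside, world axes, zero at the start; "wrist_torque": the same for the moment, N m; "grip_width": finger opening in m; "gripper_force": force on a finger pad.
Only numpy, scipy, OpenCV 4.12 (cv2) and the standard library are available. Lean on these libraries where they do the work, as an engineer would, in place of code of your own. Each camera call takes 0.05 s, during which the arm holds its last target. There are 200 camera calls.

## Working session

There is one attempt and no reset: what is moved stays moved. The work goes in short steps, Python scripts to look and compute and a tool call to move; the robot and the scene stay as the last step left them, time stands still between calls to the robot, and variables do not carry over. Pictures are saved under pics/ and viewed, at most 10 in all, crops included, and the job is handed in when it is done.

Besides the shell and the picture viewer there is one more tool, called after "Call:" as a command line: name --argument value ..., lists and objects as JSON in quotes. drive_tool: Moves the arm, as the interface text tells. Its arguments: {"type":"object","properties":{"moves":{"type":"array","items":{"type":"object","properties":{"claw":{"type":"number"},"tx":{"type":"number"},"ty":{"type":"number"},"tz":{"type":"number"},"twist":{"type":"number"}}}},"force":{"type":"number"}},"required":["moves"]}

```bash
mkdir -p pics; cat > h.py <<'E'
from bench import manip
import numpy as np, cv2
def save(n,f):
    im=np.asarray(manip.get_image(n)); cv2.imwrite(f,im[:,:,::-1]); return im
E
python3 - <<'E'
from h import *
np.set_printoptions(precision=4,suppress=True)
s=manip.sense();print(s)
for n in("scene","side","wrist"):
    im=save(n,f"pics/{n}0.png");print(n,manip.camera_model(n))
E
```

```text
{'time_s': 0.0, 'joints': array([ 1.082 ,  0.4238,  1.6307,  0.    ,  1.0886, -0.019 ]), 'joint_velocities': array([-0.0017,  0.0013, -0.    ,  0.0001, -0.001 ,  0.0009]), 'joint_efforts': array([ -0.0018, -54.4615, -27.3665,   0.0643,   0.0227,  -0.0001]), 'eef_pos': array([0.2827, 0.5568, 0.2409]), 'orientation': array([-0.0002,  0.2328,  0.9725, -0.0007]), 'ft_force': array([-0.6917, -0.1449,  0.0986]), 'wrist_torque': array([ 0.0311, -0.0123,  0.0005]), 'gripper_force': 0.0, 'grip_width': 0.08792762631426382}
scene {'camera_matrix': array([[464.202 ,   0.    , 316.4246],
       [  0.    , 464.202 , 240.7552],
       [  0.    ,   0.    ,   1.    ]]), 'extrinsics': array([[ 0.4801,  0.3645, -0.7979, -0.2772],
       [-0.8772,  0.2007, -0.4361, -0.4275],
       [ 0.0012,  0.9093,  0.4161,  0.5116],
       [ 0.    ,  0.    ,  0.    ,  1.    ]])}
side {'camera_matrix': array([[506.9983,   0.    , 316.3691],
       [  0.    , 506.9983, 232.7673],
       [  0.    ,   0.    ,   1.    ]]), 'extrinsics': array([[-0.9311,  0.1324, -0.34  ,  0.029 ],
       [-0.3648, -0.3541,  0.8611,  1.2233],
       [-0.0063,  0.9258,  0.378 ,  0.6427],
       [ 0.    ,  0.    ,  0.    ,  1.    ]])}
wrist {'camera_matrix': array([[344.4868,   0.    , 317.5212],
       [  0.    , 344.4868, 237.9597],
       [  0.    ,   0.    ,   1.    ]]), 'hand_eye': array([[-0.0003,  0.9692,  0.2464,  0.0669],
       [ 1.    ,  0.0001,  0.001 , -0.001 ],
       [ 0.001 ,  0.2465, -0.9692, -0.1428],
       [ 0.    ,  0.    ,  0.    ,  1.    ]])}
```

View pics/scene0.png

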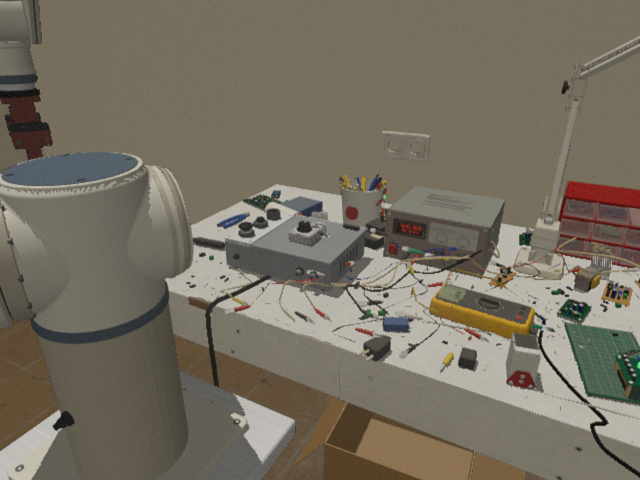

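View pics/side0.png

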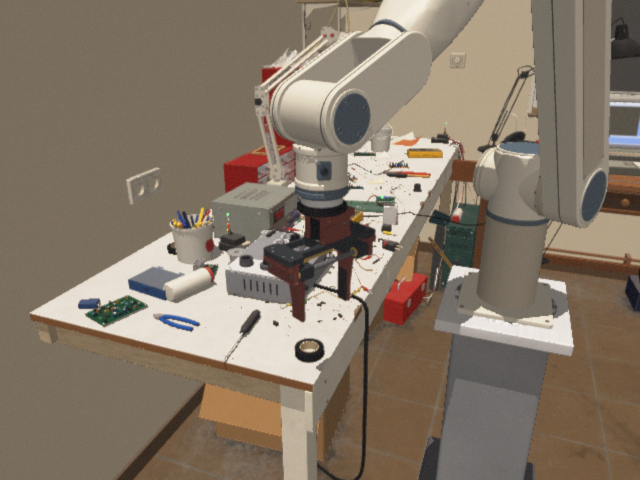

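The scene view shows the box around (295,245), with the padlock and dial at (305,230) and the buttons near (245,230), (260,222) and (273,214). I'll enlarge that area.

```bash
python3 - <<'E'
import cv2
im=cv2.imread('pics/scene0.png')[195:295,215:375]
cv2.imwrite('pics/c0.png',cv2.resize(im,(800,500),interpolation=cv2.INTER_CUBIC))
E
```

```text
(no output)
```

View pics/c0.png

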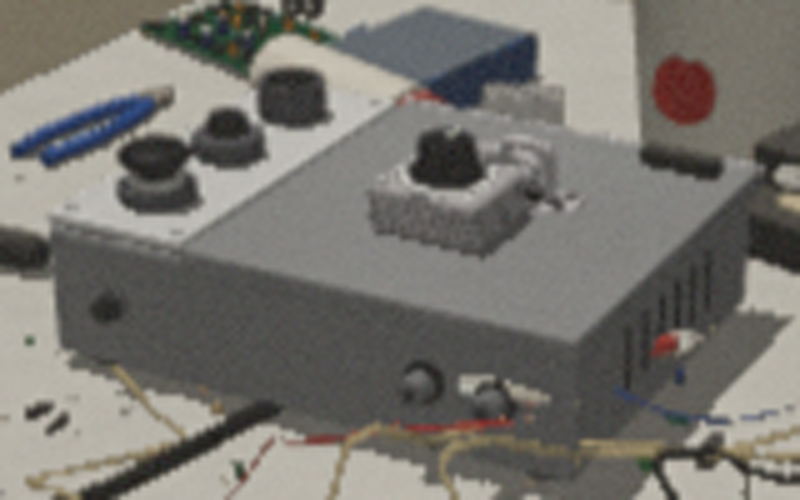

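The crop shows the top corners at about (225.6,238.6), (330.4,263.6) and (367,229). The stop top is near (246,224), discharge near (260.6,218), and the dial top near (305,222). Next I'll fit the box pose.

```bash
cat >> h.py <<'E'
def ray(n,u,v,z,T=None):
    c=manip.camera_model(n);K=c['camera_matrix']
    T=c['extrinsics'] if T is None else T
    d=np.array([(u-K[0,2])/K[0,0],-(v-K[1,2])/K[1,1],-1]);d=T[:3,:3]@d;o=T[:3,3]
    return o+d*(z-o[2])/d[2]
def proj(n,p,T=None):
    c=manip.camera_model(n);K=c['camera_matrix']
    T=c['extrinsics'] if T is None else T
    q=T[:3,:3].T@(np.asarray(p)-T[:3,3]);q=q*[1,-1,-1]
    return (K@q)[:2]/q[2]
def wristT(s=None):
    from scipy.spatial.transform import Rotation as R
    s=s or manip.sense();w,x,y,z=s['orientation'];T=np.eye(4);T[:3,:3]=R.from_quat([x,y,z,w]).as_matrix();T[:3,3]=s['eef_pos']
    return T@manip.camera_model('wrist')['hand_eye']
E
python3 - <<'E'
from h import *
from scipy.optimize import least_squares
np.set_printoptions(precision=4,suppress=True)
L=[(-.1,.135,.078),(-.1,-.135,.078),(.1,-.135,.078),(-.1,.135,0),(-.1,-.135,0),(-.062,.098,.107),(-.002,.098,.1)]
P=[(225.6,238.6),(330.4,263.6),(367,229),(227.4,264),(329,290.6),(246,224.5),(260.6,218.2)]
def tr(v,l):
    c,s=np.cos(v[2]),np.sin(v[2]);return [v[0]+c*l[0]-s*l[1],v[1]+s*l[0]+c*l[1],l[2]+v[3]]
f=lambda v:np.concatenate([proj('scene',tr(v,l))-p for l,p in zip(L,P)])
r=least_squares(f,[.6,.3,0,0]);print(r.x,r.fun.reshape(-1,2))
for l in L[5:]+[(.056,.098,.1)]:print(tr(r.x,l))
print('dial',ray('scene',305,221.5,.1205))
E
```

```text
[ 0.5922  0.1011  0.0276 -0.0105] [[-0.1904 -1.2215]
 [-0.7056 -2.0378]
 [-1.8947 -0.6866]
 [ 0.6165  2.9664]
 [ 0.2224  3.0604]
 [ 1.16   -1.3579]
 [ 0.8334 -0.713 ]]
[np.float64(0.5275684231998654), np.float64(0.19735985669832862), np.float64(0.09645803840487895)]
[np.float64(0.5875456528389584), np.float64(0.1990127102367582), np.float64(0.08945803840487895)]
[np.float64(0.6455236414900817), np.float64(0.20061046865724014), np.float64(0.08945803840487895)]
dial [0.5509 0.0542 0.1205]
```

Call:
drive_tool --moves '[{"twist":-0.12},{"twist":-0.12},{"twist":-0.12},{"twist":-0.11},{"tx":-25,"ty":-37},{"tx":-25,"ty":-37},{"tx":-25,"ty":-37},{"tx":-25,"ty":-37},{"tx":-25,"ty":-37},{"tx":-25,"ty":-37}]'

```text
$.moves[0]: bad value
```

Call:
drive_tool --moves '[{"tx":-25,"ty":-37},{"tx":-25,"ty":-37},{"tx":-25,"ty":-37},{"tx":-25,"ty":-37},{"tx":-25,"ty":-37},{"claw":0},{},{},{},{}]'

```text
$.moves[0]: bad value
```

```bash
python3 - <<'E'
from h import *
s=manip.sense();print(s['time_s'],s['eef_pos'],s['orientation'],s['grip_width']);save('wrist','pics/w1.png')
E
```

```text
0.15 [0.2827417  0.55693669 0.24107085] [-1.46384852e-04  2.32750681e-01  9.72536250e-01 -5.84648869e-04] 0.08754164210828945
```

View pics/w1.png

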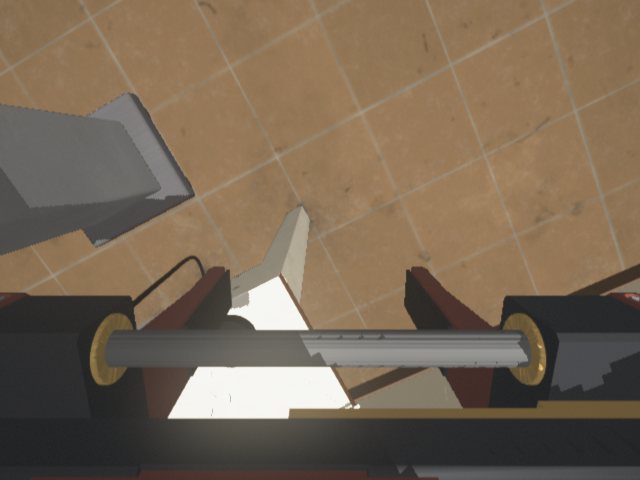

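The wrist camera looks from the robot side of the fingers: image up is tool +x and image right is tool +y. Every row also has to list all five fields, so I'll resend the moves that way and stop just beyond the lock.

Call:
drive_tool --moves '[{"claw":87,"tx":0,"ty":0,"tz":-10,"twist":-0.12},{"claw":87,"tx":0,"ty":0,"tz":-10,"twist":-0.12},{"claw":87,"tx":0,"ty":0,"tz":-10,"twist":-0.12},{"claw":87,"tx":0,"ty":0,"tz":-10,"twist":-0.11},{"claw":0,"tx":-32,"ty":-35,"tz":0,"twist":0},{"claw":0,"tx":-32,"ty":-35,"tz":0,"twist":0},{"claw":0,"tx":-32,"ty":-35,"tz":0,"twist":0},{"claw":0,"tx":-32,"ty":-35,"tz":0,"twist":0},{"claw":0,"tx":-32,"ty":-35,"tz":0,"twist":0},{"claw":0,"tx":-32,"ty":-35,"tz":0,"twist":0}]'

```text
time_s: 1.2
eef_pos: [0.4759, 0.3457, 0.2816]
orientation: [-0.0, -0.0, 1.0, 0.0]
ft_force: [0.5, 0.3, -0.4]
grip_width: 0.0427
gripper_force: 0.0
```

Call:
drive_tool --moves '[{"claw":0,"tx":-32,"ty":-35,"tz":0,"twist":0},{"claw":0,"tx":-32,"ty":-35,"tz":0,"twist":0},{"claw":0,"tx":-32,"ty":-35,"tz":0,"twist":0},{"claw":0,"tx":-32,"ty":-35,"tz":0,"twist":0},{"claw":0,"tx":-32,"ty":-35,"tz":0,"twist":0},{"claw":0,"tx":-32,"ty":-35,"tz":0,"twist":0},{"claw":0,"tx":0,"ty":0,"tz":0,"twist":0},{"claw":0,"tx":0,"ty":0,"tz":0,"twist":0},{"claw":0,"tx":0,"ty":0,"tz":0,"twist":0},{"claw":0,"tx":0,"ty":0,"tz":0,"twist":0}]'

```text
time_s: 2.2
eef_pos: [0.6661, 0.1386, 0.2817]
orientation: [-0.0, -0.001, 1.0, 0.0]
ft_force: [-0.2, -0.9, -0.1]
grip_width: 0.0004
gripper_force: 0.0
```

```bash
python3 - <<'E'
from h import *
s=manip.sense();print(s['time_s'],s['eef_pos'],s['orientation'],s['grip_width'],s['joints']);save('wrist','pics/w2.png')
E
```

```text
2.2 [0.66611267 0.1385906  0.28170347] [-2.18252104e-04 -8.98793183e-04  9.99999572e-01  3.87446988e-05] 0.0003645917006365492 [ 1.87573927e-01  4.67130444e-01  1.46243448e+00  1.67815624e-04
  1.21244227e+00 -1.38507888e+00]
```

View pics/w2.png

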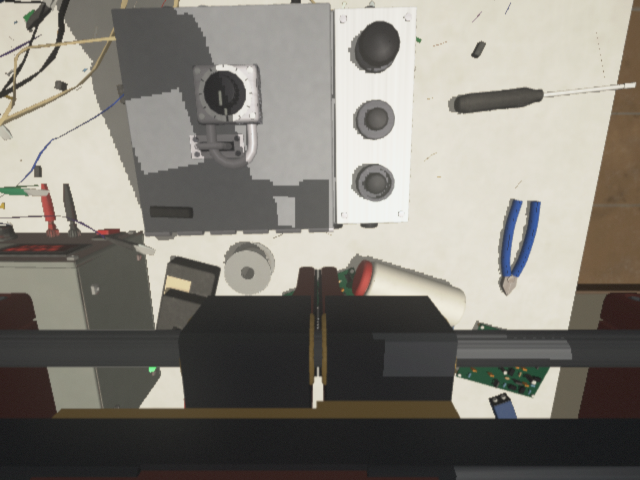

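Seen from above: stop top (379,46), discharge cap (376,118), start (376,182), dial (224,92), toe leg and staple near (212,147), and lock case about x 196–260, y 66–123. I'll enlarge the lock and compute positions.

```bash
python3 - <<'E'
from h import *
np.set_printoptions(precision=4,suppress=True)
im=cv2.imread('pics/w2.png')
a=cv2.resize(im[50:180,180:280],(390,507),interpolation=cv2.INTER_CUBIC)
b=cv2.resize(im[10:215,330:425],(235,507),interpolation=cv2.INTER_CUBIC)
cv2.imwrite('pics/c2.png',np.hstack([a,b]))
T=wristT()
for n,u,v,z in[('stop',379,46,.107),('dis',376,118,.1),('start',376,182,.09),('dial',224,92,.1205),('TL',111,9,.078),('TRlid',331,3,.078),('BRpanel',408,222,.078),('BL',147,235,.078)]:print(n,ray('wrist',u,v,z,T))
E
```

```text
stop [0.5143 0.1884 0.107 ]
dis [0.5705 0.1895 0.1   ]
start [0.628  0.1936 0.09  ]
dial [0.5522 0.0603 0.1205]
TL [ 0.4771 -0.0464  0.078 ]
TRlid [0.4722 0.149  0.078 ]
BRpanel [0.6697 0.2302 0.078 ]
BL [ 0.6839 -0.0393  0.078 ]
```

View pics/c2.png

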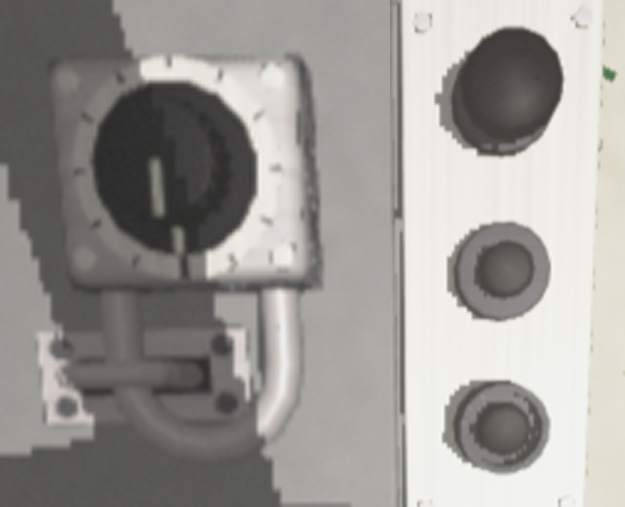

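```bash
cat >> h.py <<'E'
def tr(v,l):
    c,s=np.cos(v[2]),np.sin(v[2]);return np.array([v[0]+c*l[0]-s*l[1],v[1]+s*l[0]+c*l[1],l[2]])
E
python3 - <<'E'
from h import *
from scipy.optimize import least_squares
np.set_printoptions(precision=4,suppress=True)
T=wristT()
L=[(-.1,-.135,.078),(-.1,.058,.078),(.1,.135,.078),(.1,-.135,.078),(-.062,.098,.104),(-.002,.098,.1)]
P=[(111,9),(331,3),(408,222),(147,235),(378.5,45),(376.5,118.3)]
f=lambda v:np.concatenate([proj('wrist',tr(v,l),T)-p for l,p in zip(L,P)])
r=least_squares(f,[.6,.1,0],loss='soft_l1');print(r.x,f(r.x).reshape(-1,2))
for l in L[4:]:print(tr(r.x,l))
# padlock skirt circle
print('skirt',ray('wrist',180+175/3.9,50+168/3.9,.078+.0275,T),'marks',ray('wrist',180+177/3.9,50+166/3.9,.078+.024,T),
'case corners',[ray('wrist',180+a/3.9,50+b/3.9,.102,T)[:2] for a,b in[(52,62),(297,60),(305,280),(68,290)]])
print('bow',ray('wrist',180+207/3.9,50+440/3.9,.09,T), 'staple bar ends',ray('wrist',180+70/3.9,50+375/3.9,.105,T),ray('wrist',180+195/3.9,50+377/3.9,.105,T))
E
```

```text
[0.5749 0.0924 0.029 ] [[ 1.4151  2.1939]
 [-1.7506  1.3564]
 [-0.0452  1.2213]
 [-0.9464 -4.8109]
 [ 0.2906 -3.4551]
 [ 0.4274 -0.8453]]
[0.5101 0.1886 0.104 ]
[0.5701 0.1903 0.1   ]
skirt [0.5508 0.0572 0.1055] marks [0.5499 0.0568 0.102 ] case corners [array([0.5286, 0.0307]), array([0.5281, 0.0846]), array([0.5741, 0.0845]), array([0.5763, 0.0302])]
bow [0.6102 0.0571 0.09  ] staple bar ends [0.5951 0.0301 0.105 ] [0.5955 0.0588 0.105 ]
```

Call:
drive_tool --moves '[{"claw":0,"tx":38.5,"ty":12.5,"tz":0,"twist":0},{"claw":0,"tx":38.5,"ty":12.5,"tz":0,"twist":0},{"claw":0,"tx":38.5,"ty":12.5,"tz":0,"twist":0},{"claw":0,"tx":38.5,"ty":12,"tz":0,"twist":0},{"claw":0,"tx":0,"ty":0,"tz":40,"twist":0},{"claw":0,"tx":0,"ty":0,"tz":40,"twist":0},{"claw":0,"tx":0,"ty":0,"tz":40,"twist":0},{"claw":0,"tx":0,"ty":0,"tz":25,"twist":0},{"claw":0,"tx":0,"ty":0,"tz":6,"twist":0},{"claw":0,"tx":0,"ty":0,"tz":3,"twist":0}]'

```text
time_s: 3.25
eef_pos: [0.5127, 0.1874, 0.1276]
orientation: [-0.0, -0.001, 1.0, -0.0]
ft_force: [0.6, 0.0, -0.1]
grip_width: 0.0005
gripper_force: 0.0
```

Call:
drive_tool --moves '[{"claw":0,"tx":0,"ty":0,"tz":3,"twist":0},{"claw":0,"tx":0,"ty":0,"tz":2,"twist":0},{"claw":0,"tx":0,"ty":0,"tz":2,"twist":0},{"claw":0,"tx":0,"ty":0,"tz":1,"twist":0},{"claw":0,"tx":0,"ty":0,"tz":0,"twist":0},{"claw":0,"tx":0,"ty":0,"tz":0,"twist":0},{"claw":0,"tx":0,"ty":0,"tz":0,"twist":0},{"claw":0,"tx":0,"ty":0,"tz":0,"twist":0},{"claw":0,"tx":0,"ty":0,"tz":0,"twist":0},{"claw":0,"tx":0,"ty":0,"tz":0,"twist":0}]'

```text
time_s: 4.25
eef_pos: [0.5137, 0.1871, 0.1201]
orientation: [0.001, -0.0, 1.0, 0.0]
ft_force: [0.2, 2.9, 6.1]
grip_width: 0.0005
gripper_force: 2.8
```

Call:
drive_tool --moves '[{"claw":0,"tx":0,"ty":0,"tz":1,"twist":0},{"claw":0,"tx":0,"ty":0,"tz":1,"twist":0},{"claw":0,"tx":0,"ty":0,"tz":0,"twist":0},{"claw":0,"tx":0,"ty":0,"tz":0,"twist":0},{"claw":0,"tx":0,"ty":0,"tz":0,"twist":0},{"claw":0,"tx":0,"ty":0,"tz":0,"twist":0},{"claw":0,"tx":0,"ty":0,"tz":0,"twist":0},{"claw":0,"tx":0,"ty":0,"tz":0,"twist":0},{"claw":0,"tx":0,"ty":0,"tz":0,"twist":0},{"claw":0,"tx":0,"ty":0,"tz":0,"twist":0}]'

```text
time_s: 5.25
eef_pos: [0.5138, 0.1871, 0.1196]
orientation: [0.001, -0.0, 1.0, 0.0]
ft_force: [-3.2, 1.8, 22.3]
grip_width: 0.0007
gripper_force: 11.0
```

Call:
drive_tool --moves '[{"claw":0,"tx":0,"ty":0,"tz":-15,"twist":0},{"claw":0,"tx":0,"ty":0,"tz":-15,"twist":0},{"claw":0,"tx":-28.5,"ty":1.5,"tz":0,"twist":0},{"claw":0,"tx":-28.5,"ty":1.5,"tz":0,"twist":0},{"claw":0,"tx":0,"ty":0,"tz":10,"twist":0},{"claw":0,"tx":0,"ty":0,"tz":10,"twist":0},{"claw":0,"tx":0,"ty":0,"tz":5,"twist":0},{"claw":0,"tx":0,"ty":0,"tz":5,"twist":0},{"claw":0,"tx":0,"ty":0,"tz":3,"twist":0},{"claw":0,"tx":0,"ty":0,"tz":2,"twist":0}]'

```text
time_s: 6.25
eef_pos: [0.5688, 0.1896, 0.113]
orientation: [-0.001, -0.0, 1.0, -0.0]
ft_force: [-10.0, -3.3, 22.5]
grip_width: 0.0007
gripper_force: 11.4
```

Call:
drive_tool --moves '[{"claw":0,"tx":0,"ty":0,"tz":1,"twist":0},{"claw":0,"tx":0,"ty":0,"tz":0,"twist":0},{"claw":0,"tx":0,"ty":0,"tz":0,"twist":0},{"claw":0,"tx":0,"ty":0,"tz":0,"twist":0},{"claw":0,"tx":0,"ty":0,"tz":0,"twist":0},{"claw":0,"tx":0,"ty":0,"tz":0,"twist":0},{"claw":0,"tx":0,"ty":0,"tz":0,"twist":0},{"claw":0,"tx":0,"ty":0,"tz":0,"twist":0},{"claw":0,"tx":0,"ty":0,"tz":0,"twist":0},{"claw":0,"tx":0,"ty":0,"tz":0,"twist":0}]'

```text
time_s: 7.25
eef_pos: [0.5688, 0.1896, 0.1131]
orientation: [-0.001, -0.0, 1.0, -0.0]
ft_force: [-7.6, -3.1, 16.2]
grip_width: 0.0003
gripper_force: 8.1
```

Call:
drive_tool --moves '[{"claw":0,"tx":0,"ty":0,"tz":0,"twist":0},{"claw":0,"tx":0,"ty":0,"tz":0,"twist":0},{"claw":0,"tx":0,"ty":0,"tz":0,"twist":0},{"claw":0,"tx":0,"ty":0,"tz":0,"twist":0},{"claw":0,"tx":0,"ty":0,"tz":0,"twist":0},{"claw":0,"tx":0,"ty":0,"tz":-30,"twist":0},{"claw":0,"tx":0,"ty":0,"tz":-30,"twist":0},{"claw":45,"tx":6,"ty":-44,"tz":0,"twist":0},{"claw":45,"tx":6,"ty":-44,"tz":0,"twist":0},{"claw":45,"tx":6,"ty":-44,"tz":0,"twist":0}]'

```text
time_s: 8.25
eef_pos: [0.552, 0.0569, 0.1723]
orientation: [0.001, -0.001, 1.0, 0.0]
ft_force: [-0.1, -0.5, -0.4]
grip_width: 0.0209
gripper_force: 0.0
```

Call:
drive_tool --moves '[{"claw":45,"tx":0,"ty":0,"tz":0,"twist":0},{"claw":45,"tx":0,"ty":0,"tz":0,"twist":0},{"claw":45,"tx":0,"ty":0,"tz":0,"twist":0},{"claw":45,"tx":0,"ty":0,"tz":0,"twist":0},{"claw":45,"tx":0,"ty":0,"tz":0,"twist":0},{"claw":45,"tx":0,"ty":0,"tz":0,"twist":0},{"claw":45,"tx":0,"ty":0,"tz":0,"twist":0},{"claw":45,"tx":0,"ty":0,"tz":0,"twist":0},{"claw":45,"tx":0,"ty":0,"tz":0,"twist":0},{"claw":45,"tx":0,"ty":0,"tz":0,"twist":0}]'

```text
time_s: 9.25
eef_pos: [0.552, 0.0578, 0.1717]
orientation: [0.0, -0.0, 1.0, 0.0]
ft_force: [-0.3, -0.7, -0.3]
grip_width: 0.0452
gripper_force: 0.0
```

```bash
python3 - <<'E'
from h import *
s=manip.sense();print(s['time_s'],s['eef_pos'],s['grip_width'],s['joints'][5],s['ft_force']);save('wrist','pics/w3.png')
T=wristT(s);print(proj('wrist',[.5515,.0573,.1055],T),proj('wrist',[.5515,.0573,.1205],T))
E
```

```text
9.25 [0.55203045 0.05783234 0.1716825 ] 0.045155911543534974 -1.4880666023111342 [-0.25382046 -0.70838165 -0.3345104 ]
[318.43214608 259.02826801] [318.47034803 266.74435357]
```

View pics/w3.png

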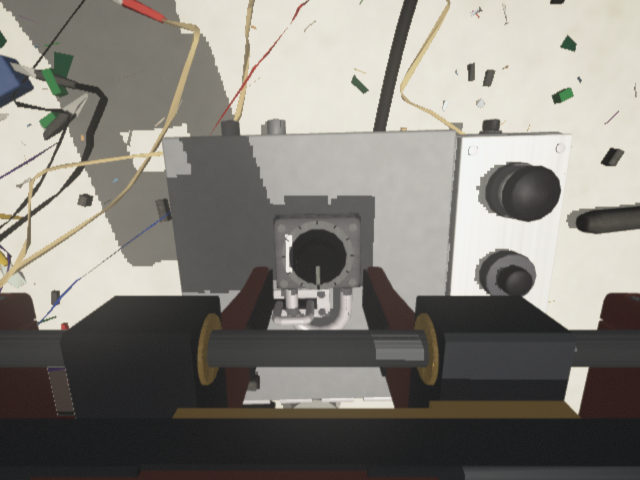

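The skirt centre is at about (318,256), against a prediction of (318,259), and the pointer points straight at the index, so the dial is near 0. I'll descend and grip the knob.

Call:
drive_tool --moves '[{"claw":45,"tx":1.5,"ty":0,"tz":20,"twist":0},{"claw":45,"tx":0,"ty":0,"tz":15,"twist":0},{"claw":45,"tx":0,"ty":0,"tz":9,"twist":0},{"claw":45,"tx":0,"ty":0,"tz":0,"twist":0},{"claw":20,"tx":0,"ty":0,"tz":0,"twist":0},{"claw":20,"tx":0,"ty":0,"tz":0,"twist":0},{"claw":20,"tx":0,"ty":0,"tz":0,"twist":0},{"claw":20,"tx":0,"ty":0,"tz":0,"twist":0},{"claw":20,"tx":0,"ty":0,"tz":0,"twist":0},{"claw":20,"tx":0,"ty":0,"tz":0,"twist":0}]' --force 12

```text
time_s: 10.3
eef_pos: [0.551, 0.0578, 0.1283]
orientation: [0.001, -0.0, 1.0, 0.0]
ft_force: [0.4, 0.1, 5.8]
grip_width: 0.0247
gripper_force: 12.0
```

Call:
drive_tool --moves '[{"claw":20,"tx":0,"ty":0,"tz":-1,"twist":0.14},{"claw":20,"tx":0,"ty":0,"tz":0,"twist":0.14},{"claw":20,"tx":0,"ty":0,"tz":0,"twist":0.14},{"claw":20,"tx":0,"ty":0,"tz":0,"twist":0.14},{"claw":20,"tx":0,"ty":0,"tz":0,"twist":0.14},{"claw":20,"tx":0,"ty":0,"tz":0,"twist":0.14},{"claw":20,"tx":0,"ty":0,"tz":0,"twist":0.14},{"claw":20,"tx":0,"ty":0,"tz":0,"twist":0.14},{"claw":20,"tx":0,"ty":0,"tz":0,"twist":0.14},{"claw":20,"tx":0,"ty":0,"tz":0,"twist":0.14}]'

```text
time_s: 11.3
eef_pos: [0.5501, 0.058, 0.1284]
orientation: [-0.0, 0.646, 0.763, -0.0]
ft_force: [-1.3, 1.6, -0.9]
grip_width: 0.0246
gripper_force: 12.0
```

Call:
drive_tool --moves '[{"claw":20,"tx":0,"ty":0,"tz":0,"twist":0.14},{"claw":20,"tx":0,"ty":0,"tz":0,"twist":0.14},{"claw":20,"tx":0,"ty":0,"tz":0,"twist":0.14},{"claw":20,"tx":0,"ty":0,"tz":0,"twist":0.14},{"claw":20,"tx":0,"ty":0,"tz":0,"twist":0.14},{"claw":20,"tx":0,"ty":0,"tz":0,"twist":0.14},{"claw":20,"tx":0,"ty":0,"tz":0,"twist":0},{"claw":20,"tx":0,"ty":0,"tz":0,"twist":0},{"claw":20,"tx":0,"ty":0,"tz":0,"twist":0},{"claw":20,"tx":0,"ty":0,"tz":0,"twist":0}]'

```text
time_s: 12.3
eef_pos: [0.5501, 0.058, 0.1284]
orientation: [-0.0, 0.9, 0.437, -0.0]
ft_force: [-1.4, 3.1, -1.7]
grip_width: 0.0244
gripper_force: 12.0
```

```bash
python3 - <<'E'
from h import *
s=manip.sense();print(s['time_s'],s['eef_pos'],s['orientation'],s['grip_width'],s['joints'][5],s['ft_force'],s['wrist_torque'])
im=save('wrist','pics/w4.png')
E
```

```text
12.3 [0.55005213 0.0579984  0.12842763] [-2.93159462e-04  8.99685300e-01  4.36538772e-01 -4.19717468e-04] 0.02443084780004062 0.7504714456217416 [-1.37066988  3.11077472 -1.70742243] [0.46394451 0.37525265 0.00112465]
```

View pics/w4.png

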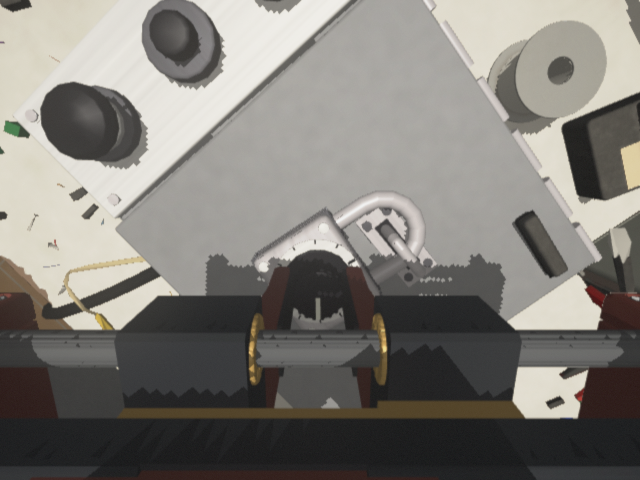

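The knob followed the jaws: its pointer is still at image bottom (318,310). The case has swung only about 7° clockwise (its edge runs (258,262)–(328,212) against the seam at (128,213)–(355,5)). That puts the dial near 2.1 rad with the vertical torque near zero, so it is sitting in the fourth notch. I'll release, rise and turn back.

Call:
drive_tool --moves '[{"claw":76,"tx":0,"ty":0,"tz":0,"twist":0},{"claw":76,"tx":0,"ty":0,"tz":0,"twist":0},{"claw":76,"tx":0,"ty":0,"tz":0,"twist":0},{"claw":76,"tx":0,"ty":0,"tz":-10,"twist":0},{"claw":76,"tx":0,"ty":0,"tz":-20,"twist":0},{"claw":76,"tx":0,"ty":0,"tz":-20,"twist":0},{"claw":76,"tx":0,"ty":0,"tz":0,"twist":-0.14},{"claw":76,"tx":0,"ty":0,"tz":0,"twist":-0.14},{"claw":76,"tx":0,"ty":0,"tz":0,"twist":-0.14},{"claw":76,"tx":0,"ty":0,"tz":0,"twist":-0.14}]'

```text
time_s: 13.35
eef_pos: [0.5509, 0.0578, 0.1797]
orientation: [0.0, 0.743, 0.67, 0.0]
ft_force: [-0.8, 0.2, -0.2]
grip_width: 0.0759
gripper_force: 0.0
```

Call:
drive_tool --moves '[{"claw":76,"tx":0,"ty":0,"tz":0,"twist":-0.14},{"claw":76,"tx":0,"ty":0,"tz":0,"twist":-0.14},{"claw":76,"tx":0,"ty":0,"tz":0,"twist":-0.14},{"claw":76,"tx":0,"ty":0,"tz":0,"twist":-0.14},{"claw":76,"tx":0,"ty":0,"tz":0,"twist":-0.14},{"claw":76,"tx":0,"ty":0,"tz":0,"twist":-0.14},{"claw":76,"tx":0,"ty":0,"tz":0,"twist":-0.14},{"claw":76,"tx":0,"ty":0,"tz":0,"twist":-0.14},{"claw":76,"tx":0,"ty":0,"tz":0,"twist":-0.14},{"claw":76,"tx":0,"ty":0,"tz":0,"twist":-0.14}]'

```text
time_s: 14.35
eef_pos: [0.5508, 0.0578, 0.1796]
orientation: [0.001, 0.137, 0.991, 0.0]
ft_force: [0.6, -0.4, 0.1]
grip_width: 0.076
gripper_force: 0.0
```

Call:
drive_tool --moves '[{"claw":76,"tx":0,"ty":0,"tz":0,"twist":-0.14},{"claw":76,"tx":0,"ty":0,"tz":0,"twist":-0.14},{"claw":76,"tx":0,"ty":0,"tz":0,"twist":-0.03},{"claw":76,"tx":0,"ty":0,"tz":0,"twist":0},{"claw":76,"tx":0,"ty":0,"tz":0,"twist":0},{"claw":76,"tx":0,"ty":0,"tz":0,"twist":0},{"claw":76,"tx":0,"ty":0,"tz":0,"twist":0},{"claw":76,"tx":0,"ty":0,"tz":0,"twist":0},{"claw":76,"tx":0,"ty":0,"tz":0,"twist":0},{"claw":76,"tx":0,"ty":0,"tz":0,"twist":0}]'

```text
time_s: 15.35
eef_pos: [0.5505, 0.0578, 0.1787]
orientation: [-0.0, -0.015, 1.0, -0.0]
ft_force: [0.6, 0.4, -0.3]
grip_width: 0.0762
gripper_force: 0.0
```

```bash
python3 - <<'E'
from h import *
s=manip.sense();print(s['time_s'],s['eef_pos'],s['orientation'],s['grip_width'],s['joints'][5])
im=save('wrist','pics/w5.png')
cv2.imwrite('pics/c5.png',cv2.resize(im[190:340,240:400,::-1],(640,600),interpolation=cv2.INTER_CUBIC))
E
```

```text
15.35 [0.55051299 0.0578471  0.17865638] [-3.10124174e-05 -1.50068041e-02  9.99887391e-01 -5.57290378e-06] 0.0762007187647374 -1.5176071665054383
```

View pics/c5.png

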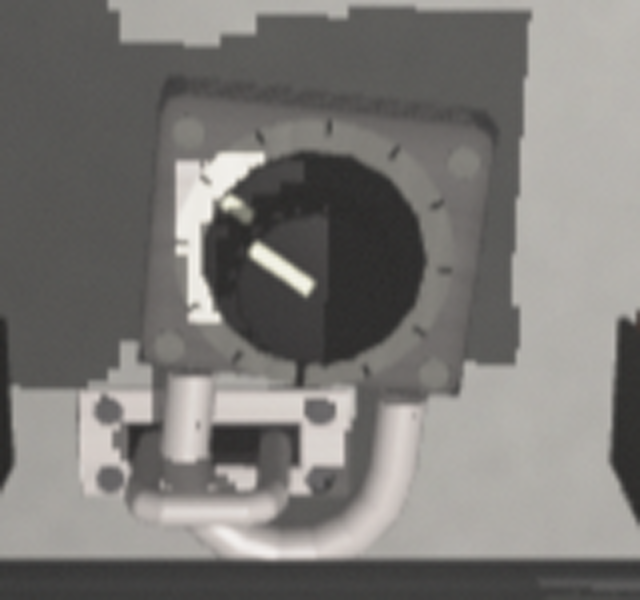

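The pointer rests on the mark at (207,178), the fourth clockwise from the long index at (300,372). The case is swung about 6° clockwise, and the staple plate centre is at about (215,445) in the crop.

```bash
python3 - <<'E'
from h import *
s=manip.sense();T=wristT(s)
g=lambda u,v,z:ray('wrist',240+u/4,190+v/4,z,T)
w=g(315,255,.1055);p=g(215,445,.080)
print('skirt',w,'plate',p,'leg',g(190,400,.09+.0045),'heel',g(402,410,.0945))
c,sn=np.cos(.03),np.sin(.03)
d=p-w;print('staple rel lock in box axes',c*d[0]+sn*d[1],-sn*d[0]+c*d[1])
E
```

```text
skirt [0.54855224 0.05746423 0.1055    ] plate [0.59442888 0.0399584  0.08      ] leg [0.57927547 0.03633406 0.0945    ] heel [0.58004318 0.0738587  0.0945    ]
staple rel lock in box axes 0.045330894607336754 -0.018874045492260686
```

Call:
drive_tool --moves '[{"claw":76,"tx":1.5,"ty":0,"tz":30,"twist":0},{"claw":76,"tx":0,"ty":0,"tz":30,"twist":0},{"claw":76,"tx":0,"ty":0,"tz":12,"twist":0},{"claw":76,"tx":0,"ty":0,"tz":5,"twist":0},{"claw":76,"tx":0,"ty":0,"tz":0,"twist":0},{"claw":50,"tx":0,"ty":0,"tz":0,"twist":0},{"claw":50,"tx":0,"ty":0,"tz":0,"twist":0},{"claw":50,"tx":0,"ty":0,"tz":0,"twist":0},{"claw":50,"tx":0,"ty":0,"tz":0,"twist":0},{"claw":50,"tx":0,"ty":0,"tz":0,"twist":0}]' --force 40

```text
time_s: 16.4
eef_pos: [0.5496, 0.0579, 0.1026]
orientation: [0.001, -0.015, 1.0, 0.0]
ft_force: [-0.4, 1.3, 6.4]
grip_width: 0.0575
gripper_force: 38.6
```

Call:
drive_tool --moves '[{"claw":50,"tx":3,"ty":0,"tz":0,"twist":0},{"claw":50,"tx":3,"ty":0,"tz":0,"twist":0},{"claw":50,"tx":3,"ty":0,"tz":0,"twist":0},{"claw":50,"tx":3,"ty":0,"tz":0,"twist":0},{"claw":50,"tx":3,"ty":0,"tz":0,"twist":0},{"claw":50,"tx":3,"ty":0,"tz":0,"twist":0},{"claw":50,"tx":3,"ty":0,"tz":0,"twist":0},{"claw":50,"tx":3,"ty":0,"tz":0,"twist":0},{"claw":50,"tx":0,"ty":0,"tz":0,"twist":0},{"claw":50,"tx":0,"ty":0,"tz":0,"twist":0}]'

```text
time_s: 17.4
eef_pos: [0.5271, 0.0573, 0.1027]
orientation: [0.002, -0.015, 1.0, 0.0]
ft_force: [6.1, 0.7, 4.4]
grip_width: 0.057
gripper_force: 38.6
```

Call:
drive_tool --moves '[{"claw":50,"tx":2,"ty":0,"tz":0,"twist":0},{"claw":50,"tx":2,"ty":0,"tz":0,"twist":0},{"claw":50,"tx":2,"ty":0,"tz":0,"twist":0},{"claw":50,"tx":2,"ty":0,"tz":0,"twist":0},{"claw":50,"tx":1,"ty":0,"tz":0,"twist":0},{"claw":50,"tx":1,"ty":0,"tz":0,"twist":0},{"claw":50,"tx":1,"ty":0,"tz":0,"twist":0},{"claw":50,"tx":0,"ty":0,"tz":0,"twist":0},{"claw":50,"tx":0,"ty":0,"tz":0,"twist":0},{"claw":50,"tx":0,"ty":0,"tz":0,"twist":0}]'

```text
time_s: 18.4
eef_pos: [0.5165, 0.0572, 0.1026]
orientation: [0.003, -0.015, 1.0, 0.0]
ft_force: [7.4, 2.6, 4.1]
grip_width: 0.0571
gripper_force: 38.4
```

Call:
drive_tool --moves '[{"claw":50,"tx":1,"ty":0,"tz":0,"twist":0},{"claw":50,"tx":1,"ty":0,"tz":0,"twist":0},{"claw":50,"tx":1,"ty":0,"tz":0,"twist":0},{"claw":50,"tx":0,"ty":0,"tz":0,"twist":0},{"claw":50,"tx":0,"ty":0,"tz":0,"twist":0},{"claw":50,"tx":0,"ty":0,"tz":0,"twist":0},{"claw":50,"tx":0,"ty":0,"tz":0,"twist":0},{"claw":50,"tx":0,"ty":0,"tz":0,"twist":0},{"claw":50,"tx":0,"ty":0,"tz":0,"twist":0},{"claw":50,"tx":0,"ty":0,"tz":0,"twist":0}]'

```text
time_s: 19.4
eef_pos: [0.5144, 0.0571, 0.1027]
orientation: [0.004, -0.015, 1.0, 0.0]
ft_force: [9.8, 2.3, -0.8]
grip_width: 0.0568
gripper_force: 38.3
```

Call:
drive_tool --moves '[{"claw":50,"tx":1,"ty":0,"tz":0,"twist":0},{"claw":50,"tx":1,"ty":0,"tz":0,"twist":0},{"claw":50,"tx":1,"ty":0,"tz":0,"twist":0},{"claw":50,"tx":0,"ty":0,"tz":0,"twist":0},{"claw":50,"tx":0,"ty":0,"tz":0,"twist":0},{"claw":50,"tx":0,"ty":0,"tz":0,"twist":0},{"claw":50,"tx":0,"ty":0,"tz":0,"twist":0},{"claw":50,"tx":0,"ty":0,"tz":0,"twist":0},{"claw":50,"tx":0,"ty":0,"tz":0,"twist":0},{"claw":50,"tx":0,"ty":0,"tz":0,"twist":0}]'

```text
time_s: 20.4
eef_pos: [0.5138, 0.0567, 0.103]
orientation: [0.006, -0.015, 1.0, 0.0]
ft_force: [17.4, -2.0, -6.8]
grip_width: 0.0567
gripper_force: 38.8
```

Call:
drive_tool --moves '[{"claw":50,"tx":-4,"ty":0,"tz":-1,"twist":0},{"claw":50,"tx":-5,"ty":0,"tz":0,"twist":0},{"claw":50,"tx":-5,"ty":0,"tz":0,"twist":0},{"claw":50,"tx":-5,"ty":0,"tz":0,"twist":0},{"claw":50,"tx":-5,"ty":0,"tz":0,"twist":0},{"claw":50,"tx":-5,"ty":0,"tz":0,"twist":0},{"claw":50,"tx":-5,"ty":0,"tz":0,"twist":0},{"claw":50,"tx":-5,"ty":0,"tz":0,"twist":0},{"claw":50,"tx":-5,"ty":0,"tz":0,"twist":0},{"claw":50,"tx":0,"ty":0,"tz":0,"twist":0}]'

```text
time_s: 21.4
eef_pos: [0.55, 0.0579, 0.1026]
orientation: [-0.002, -0.015, 1.0, -0.0]
ft_force: [-4.8, 1.2, 9.0]
grip_width: 0.0565
gripper_force: 39.1
```

```bash
python3 - <<'E'
from h import *
s=manip.sense();print(s['time_s'],s['eef_pos'],s['orientation'],s['grip_width'],s['ft_force'],s['wrist_torque'])
T=wristT(s);print(proj('wrist',[.594,.040,.105],T))
im=save('wrist','pics/w6.png');im2=save('side','pics/s6.png');im3=save('scene','pics/sc6.png')
a=cv2.resize(im[190:340,240:400,::-1],(480,450),interpolation=cv2.INTER_CUBIC)
b=cv2.resize(im3[195:285,270:334,::-1],(320,450),interpolation=cv2.INTER_CUBIC)
cv2.imwrite('pics/c6.png',np.hstack([a,b]))
E
```

```text
21.4 [0.54998255 0.05785841 0.10261053] [-2.25974282e-03 -1.51580251e-02  9.99882549e-01 -1.28850798e-04] 0.05652127648601075 [-4.82522599  1.20801579  9.03891126] [-0.05260556  0.59901756 -0.07368368]
[279.2074247  392.00718535]
```

Call:
drive_tool --moves '[{"claw":50,"tx":0,"ty":0,"tz":-1,"twist":0},{"claw":50,"tx":0,"ty":0,"tz":-1,"twist":0},{"claw":50,"tx":0,"ty":0,"tz":-0.5,"twist":0},{"claw":50,"tx":0,"ty":0,"tz":0,"twist":0},{"claw":50,"tx":-2,"ty":0,"tz":0,"twist":0},{"claw":50,"tx":-2,"ty":0,"tz":0,"twist":0},{"claw":50,"tx":-2,"ty":0,"tz":0,"twist":0},{"claw":50,"tx":-2,"ty":0,"tz":0,"twist":0},{"claw":50,"tx":0,"ty":0,"tz":0,"twist":0},{"claw":50,"tx":0,"ty":0,"tz":0,"twist":0}]'

```text
time_s: 22.55
eef_pos: [0.56, 0.0581, 0.1051]
orientation: [-0.0, -0.015, 1.0, -0.0]
ft_force: [0.7, -0.1, -4.4]
grip_width: 0.0568
gripper_force: 39.1
```

Call:
drive_tool --moves '[{"claw":50,"tx":0,"ty":0,"tz":-1,"twist":0},{"claw":50,"tx":0,"ty":0,"tz":-1,"twist":0},{"claw":50,"tx":0,"ty":0,"tz":-1,"twist":0},{"claw":50,"tx":0,"ty":0,"tz":-1,"twist":0},{"claw":50,"tx":0,"ty":0,"tz":-1,"twist":0},{"claw":50,"tx":0,"ty":0,"tz":-1,"twist":0},{"claw":50,"tx":0,"ty":0,"tz":-1,"twist":0},{"claw":50,"tx":0,"ty":0,"tz":0,"twist":0},{"claw":50,"tx":0,"ty":0,"tz":0,"twist":0},{"claw":50,"tx":0,"ty":0,"tz":0,"twist":0}]'

```text
time_s: 23.55
eef_pos: [0.56, 0.0581, 0.1121]
orientation: [-0.0, -0.015, 1.0, -0.0]
ft_force: [-0.9, 0.4, -4.0]
grip_width: 0.0563
gripper_force: 39.1
```

Call:
drive_tool --moves '[{"claw":50,"tx":0,"ty":0,"tz":-3,"twist":0},{"claw":50,"tx":0,"ty":0,"tz":-3,"twist":0},{"claw":50,"tx":0,"ty":0,"tz":-4,"twist":0},{"claw":50,"tx":0,"ty":0,"tz":-5,"twist":0},{"claw":50,"tx":0,"ty":0,"tz":-5,"twist":0},{"claw":50,"tx":0,"ty":0,"tz":-5,"twist":0},{"claw":50,"tx":0,"ty":0,"tz":-5,"twist":0},{"claw":50,"tx":0,"ty":0,"tz":0,"twist":0},{"claw":50,"tx":0,"ty":0,"tz":0,"twist":0},{"claw":50,"tx":0,"ty":0,"tz":0,"twist":0}]'

```text
time_s: 24.55
eef_pos: [0.5598, 0.0581, 0.142]
orientation: [-0.0, -0.015, 1.0, -0.0]
ft_force: [-0.9, -0.4, -4.8]
grip_width: 0.0565
gripper_force: 39.1
```

Call:
drive_tool --moves '[{"claw":50,"tx":0,"ty":0,"tz":-15,"twist":0},{"claw":50,"tx":0,"ty":0,"tz":-20,"twist":0},{"claw":50,"tx":0,"ty":0,"tz":-25,"twist":0},{"claw":50,"tx":0,"ty":0,"tz":-25,"twist":0},{"claw":50,"tx":0,"ty":0,"tz":-25,"twist":0},{"claw":50,"tx":0,"ty":0,"tz":-25,"twist":0},{"claw":50,"tx":0,"ty":0,"tz":-15,"twist":0},{"claw":50,"tx":0,"ty":0,"tz":-5,"twist":0},{"claw":50,"tx":0,"ty":0,"tz":0,"twist":0},{"claw":50,"tx":0,"ty":0,"tz":0,"twist":0}]'

```text
time_s: 25.55
eef_pos: [0.5594, 0.0581, 0.296]
orientation: [-0.001, -0.015, 1.0, -0.0]
ft_force: [-0.3, 0.7, -5.1]
grip_width: 0.0567
gripper_force: 39.1
```

```bash
python3 - <<'E'
from h import *
s=manip.sense();print(s['eef_pos'],s['ft_force'])
im2=save('side','pics/s7.png')
im3=save('scene','pics/sc7.png')
def crop(n,im,r):
    u,v=map(int,proj(n,s['eef_pos']+np.array([.03,0,-.01])));print(n,u,v)
    u=min(max(u,r),640-r);v=min(max(v,r),480-r)
    return cv2.resize(im[v-r:v+r,u-r:u+r,::-1],(400,400),interpolation=cv2.INTER_CUBIC)
cv2.imwrite('pics/c7.png',np.hstack([crop('scene',im3,50),crop('side',im2,50)]))
E
```

```text
[0.55936694 0.05806633 0.29597802] [-0.34493363  0.65383271 -5.07401828]
scene 311 143
side 280 173
```

View pics/c7.png

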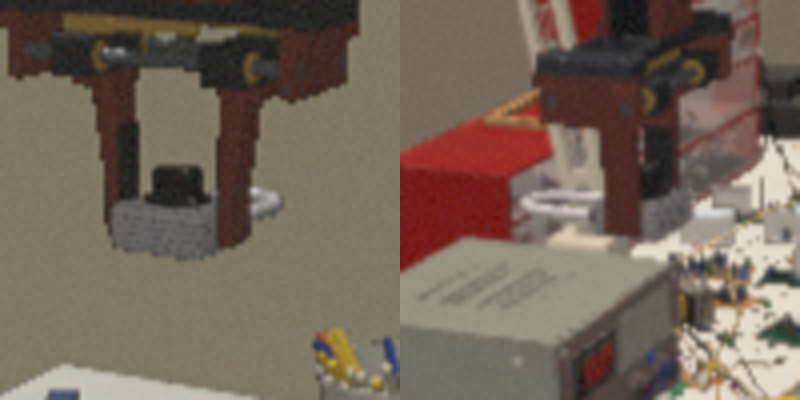

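The lock is in the jaws with the dial up at (180,185). The shackle is drawn well out at (520–605,205) in the side half, and the underside is about 19 cm above the lid. I'll hand it in.

```bash
python3 -c "
from bench import manip
print(manip.job_done())"
```

```text
the job is handed in; nothing more can be done
None
```

I pressed stop, held discharge for over 1.2 s, set the dial to the fourth notch, pulled the shackle open and took the lock off the staple. I handed the job in holding the lock still, dial up, about 19 cm above the lid; the hand-in gave no verdict.

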